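# Open a centrifuge rotor with its key

### The job

Open the centrifuge rotor so that its tubes can be reached: take the rotor key from its socket, put its blade into the slot of the lock bar in the lid, turn the bar counter-clockwise until it stands in line with the lid's slot, and hang the key back upright in its socket. Then lift the lid straight up off the rotor without pulling the rotor up from its stand, and set it down flat, right way up, in the middle of the grey mat, not dropped. Leave the tube rack, wash bottle, beaker and screwdriver where they are.

Things in the scene. Friction and masses are not known exactly. Their poses are not given: they have to be found in the camera images.
- stand: Grey round bench stand that carries the rotor, fixed to the worktop, base disc 126 mm across. Origin: centre of its underside; z up; x is the direction of the slot in the lid as the lid sits on the rotor, y is across that slot.
- rotor_top (a point): Centre of the top face of the dark rotor body, 85 mm above the worktop, hidden under the lid. The rotor is 108 mm across and 55 mm high; it sits on the stand, cannot turn, but slides up off its seat if it is pulled (about 8 N).
- rotor (a joint): How far the rotor is pulled up from its seat on the stand (m): 0 = fully seated.
- lock (a joint): Angle of the captive lock bar (rad): 0 = locked, bar across the lid's slot (along the stand's y); grows counter-clockwise seen from above; 1.571 = free, bar in line with the slot (along the stand's x), the lid passes over it; hard stop at 1.60. Starts between 0.1 and 0.5. Turns with about 0.06 N m and stays where it is left.
- lock_recess (a point): Centre of the mouth of the slot-shaped recess in the steel lock bar's top; x along bar and recess, z up; 122.5 mm above the worktop. Bar 34 x 13 mm, 11 mm thick, sunk 1 mm below the top of the lid's grip collar, in its 40 mm bore. Recess 18 mm long, 6.4 mm wide, 9 mm deep, closed at both ends; the key fits either way round (half a turn apart).
- lid: Aluminium lid, loose, 0.22 kg: disc of 116 mm, 16 mm high, its 12 mm skirt round the rotor's top with 1.8 mm clearance; round grip collar on top, 56 mm across, from 16 to 50 mm above the origin. Inside the collar a 40 x 21 mm slot along x goes through; the bar passes if in line within 0.2 rad. Origin: on the axis at the skirt's lower edge, 73 mm up on the rotor; z up. Raise it 55 mm to clear.
- lid_grip (a point): Point on the lid's axis, 40 mm above its origin, in the upper part of the grip collar, 10.5 mm below its top and 24 mm above the lid's disc. Hold the collar across its diameter (56 mm, ribbed).
- key: Rotor key, loose, 0.12 kg, 120 mm long: black slab handle 58 (x) x 16 (y) x 40 mm, from 80 to 120 mm above the tip; round bolster of 31 mm at 70 to 80 mm; 10 mm steel shank; flat blade 15 mm wide along x, 4 mm thick (last 4 mm: 13 x 2.8 mm). Origin: centre of the tip; z up to the handle. In the recess the blade has 1.2 mm play each side, about 0.17 rad each way.
- key_tip (a point): Centre of the blade's end face, the key's origin.
- key_grip (a point): Point on the key's axis inside the slab handle, 104 mm above the tip; hold it across y (16 mm).
- key_stand: Socket for the key, fixed: a dark round foot of 72 mm with an upright aluminium tube, 35 mm across at its rim, bore 22 to 26 mm, rim 80 mm above the worktop. Origin: centre of its underside. The key hangs in it upright with its bolster resting on the rim, so the key's tip is then 10 mm above the worktop.
- mat: Grey square bench mat, 170 x 170 mm, 3 mm thick, fixed. Origin: centre of its underside.
- tube_rack: Blue rack with capped tubes, 66 x 152 x 66 mm, a bystander. Origin: centre of its underside.
- wash_bottle: White squeeze bottle with a red spout, 191 mm tall, a bystander. Origin: centre of its underside.
- beaker: Glass beaker, 58 mm across, 70 mm tall, a bystander. Origin: centre of its underside.
- screwdriver: Ordinary screwdriver with an orange handle, 153 mm long, lying on the worktop in front of the rotor; not needed. Origin: centre of its underside.
Mind the look-alikes: they are no part of the job. What is shaped like the key_stand but brown or yellow is not meant.

How it is judged:
By the outcome, as a careful person would: the job done as asked, in the order asked, and still so for the second after the job is handed in, with the robot touching nothing.
It also fails if it takes over 72 s, if anything falls off the work surface, if the arm or the gripper's body presses on something with over 40 N, if the wrist force passes 120 N, or if a joint passes its speed limit or range.

### The arm

A 7-joint arm with a two-finger parallel gripper is mounted at the origin on a cart in front of the work surface, level with it; the furniture and walls round the work are solid. World frame = base frame: x ahead of the robot, y to its left, z up, the work surface at z = 0. Lengths are in m, angles in degrees, forces in N, time in s.
With the tool pointing down it reaches from about 0.35 to 0.9 m from the base axis. Payload 19.9 kg.
Tool frame: the origin (TCP) lies midway between the tips of the shut fingers; the grasp point (between the pads) lies 19 mm behind it; z points along the fingers, x is the direction in which the jaws open and shut, and the axes are right-handed (so a half turn about z gives the same grasp; the last joint's range is limited). The gripper opens to 94 mm and grips with 3 to 60 N. Pads are 16 mm wide; open, the fingers measure 119 mm over their backs; the gripper's body (75 mm by 177 mm) begins 78 mm behind the grasp point.
Start: joints at [-76.175, 23.915, -0.59, 92.452, 0.269, 63.638, -3.037], TCP at [0.174, 0.6, 0.175] pointing down, gripper open.
Joint ranges: [-161.28, 161.28], [-22.2, 115.67], [-73.04, 71.86], [3.21, 147.25], [-68.34, 248.33], [10.77, 114.83], [-161.83, 161.83]. Speed limits (degrees/s): [108.29, 108.29, 136.94, 136.94, 172.46, 172.46, 172.46].

### API

Orientations are given as a 3x3 rotation matrix whose columns are the frame's x, y, z axes.
In Python, from cell import arm gives the robot as it stands. The module is installed in compiled form; this text tells all that it offers. Calls block until the motion is done:
- arm.move_pose(position, orientation): joint-space move of the TCP to a pose.
- arm.move_straight(position, frame=None, rate=0.15): straight line of the TCP; frame=None keeps the orientation; rate is the mean speed in m/s.
- arm.set_joints(angles): joint-space move.
- arm.move_gripper(opening): finger opening in m; the grip force is fixed at half the most; returns when the fingers have stopped.
- arm.dwell(seconds).
- arm.inverse_kinematics(position, orientation): joint angles nearest the present ones, or None.
- arm.get_obs(): the state.
- arm.grab_frame(name): name is "scene" or "top" or "wrist"; returns a dict with "frame" (400x640x3 uint8, red, green, blue), "fx", "fy", "cx", "cy" (pixels), "R" (3x3) and "t" (3): a world point X has camera coordinates R X + t. Camera axes: x right, y down, z forward; pixel columns grow to the right and rows downward; lengths in m; the calibration is good to about 2 mm. The wrist camera is an equidistant fisheye: a pixel r from the principal point sees the ray r / f radians off the axis. A picture is of the moment at which its call begins. There is no depth.
A pose or a line that the arm cannot do raises arm.PlanningError and nothing moves.
- arm.job_done(): hands the job in, once; it reports no verdict.
The state is a dict: "t": time; "joint_positions": joint angles; "qd": joint speeds; "joint_efforts": joint torques, N m; "eef_pos": TCP position; "ee_rot": TCP orientation; "ft_force": force on the tool from outside, world axes, zero at the start; "ft_torque": the same for the moment, N m; "opening": finger opening in m.
Only numpy, scipy, OpenCV 4.12 (cv2) and the standard library are available. Lean on these libraries where they do the work, as an engineer would, in place of code of your own. Each camera call takes 0.05 s, during which the arm holds its last target.

## Working session

There is one attempt and no reset: what is moved stays moved. The work goes in short steps, each a Python script; the robot and the scene stay as the last script left them, time stands still between calls to the robot, and variables do not carry over. Pictures are saved under pics/ and viewed, and the job is handed in when it is done.

```bash
mkdir -p pics; cat > h.py <<'E'
import numpy as np, cv2
from cell import arm
def snap(name,fn):
    f=arm.grab_frame(name); cv2.imwrite('pics/'+fn,cv2.cvtColor(f['frame'],cv2.COLOR_RGB2BGR)); 
    np.savez('pics/'+fn[:-4]+'.npz',**f); return f
E
python3 - <<'E'
from h import *
for n in ['scene','top','wrist']:
    f=snap(n,n+'0.png'); print(n,f['fx'],f['fy'],f['cx'],f['cy'],np.round(f['R'],3).tolist(),np.round(f['t'],3))
o=arm.get_obs(); print(o['t'],o['eef_pos'],o['opening'],o['ft_force'])
E
```

```text
scene 428.39988070894907 428.39988070894907 319.9021001594324 196.54739574062805 [[0.718, -0.695, -0.019], [-0.457, -0.451, -0.767], [0.524, 0.56, -0.642]] [-0.368  0.335  0.828]
top 474.2323058978809 474.2323058978809 317.10631068309044 204.2880822780575 [[-0.014, -1.0, 0.019], [-0.998, 0.013, -0.065], [0.065, -0.02, -0.998]] [0.033 0.54  1.178]
wrist 309.70691628693146 309.70691628693146 320.26930862257285 204.83407998596945 [[0.279, 0.96, -0.002], [0.921, -0.268, 0.282], [0.27, -0.08, -0.959]] [-0.624 -0.028  0.392]
0.15 [0.17434494 0.59986212 0.17446634] 0.09419595852932974 [-0.27977809  0.09619828 -0.03367529]
```

View pics/scene0.png

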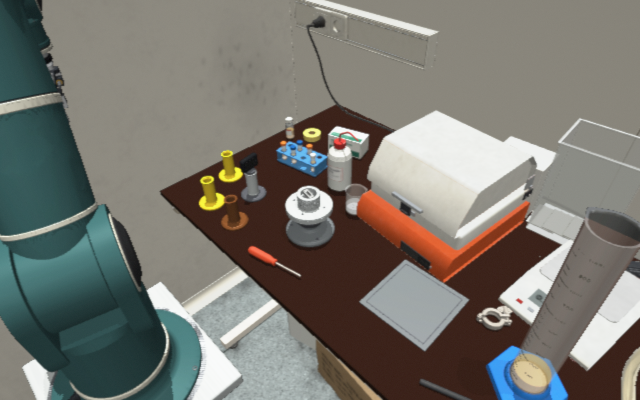

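View pics/top0.png

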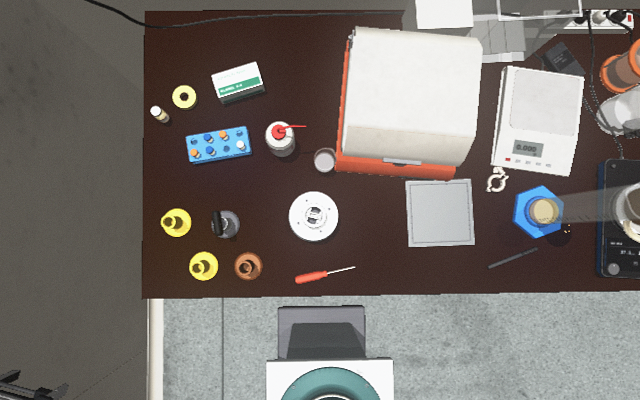

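View pics/wrist0.png

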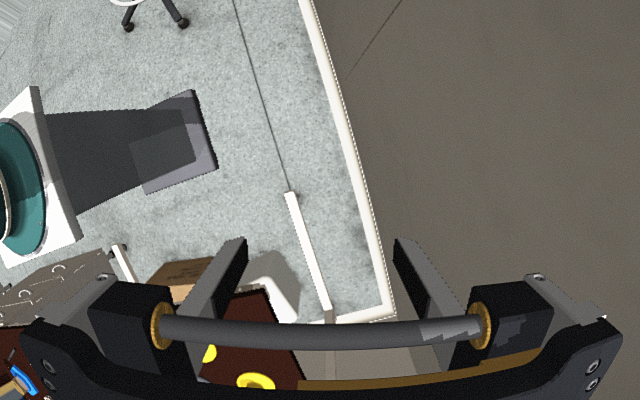

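The scene view shows the key in the grey socket at about (252,175), the rotor at (309,210) and the mat at (414,303). In the top view these are at (225,222), (313,215) and (440,213). The yellow and brown sockets are decoys. Next I'll zoom in.

```bash
cat >> h.py <<'E'
def load(fn): return dict(np.load('pics/'+fn+'.npz'))
def ray(f,u,v,fish=False):
    R,t=f['R'],f['t']; x=(u-f['cx'])/f['fx']; y=(v-f['cy'])/f['fy']
    if fish:
        r=np.hypot(x,y); d=np.array([np.sin(r)*x/r,np.sin(r)*y/r,np.cos(r)]) if r>1e-9 else np.array([0,0,1.])
    else: d=np.array([x,y,1.])
    d=R.T@d; return -R.T@t, d/np.linalg.norm(d)
def onz(f,u,v,z,fish=False):
    c,d=ray(f,u,v,fish); return c+d*(z-c[2])/d[2]
def proj(f,X,fish=False):
    p=f['R']@np.asarray(X,float)+f['t']
    if fish:
        a=np.arctan2(np.hypot(p[0],p[1]),p[2]); h=np.hypot(p[0],p[1])+1e-12
        return np.array([f['cx']+f['fx']*a*p[0]/h,f['cy']+f['fy']*a*p[1]/h])
    return np.array([f['cx']+f['fx']*p[0]/p[2],f['cy']+f['fy']*p[1]/p[2]])
def tri(rs):
    A=np.zeros((3,3));b=np.zeros(3)
    for c,d in rs:
        P=np.eye(3)-np.outer(d,d);A+=P;b+=P@c
    X=np.linalg.solve(A,b); return X,[np.linalg.norm((np.eye(3)-np.outer(d,d))@(X-c)) for c,d in rs]
E
python3 - <<'E'
import cv2
a=cv2.imread('pics/top0.png');b=cv2.imread('pics/scene0.png')
def z(i,x,y,w,h,s): return cv2.resize(i[y:y+h,x:x+w],None,fx=s,fy=s,interpolation=cv2.INTER_CUBIC)
cv2.imwrite('pics/z1.png',cv2.hconcat([z(a,200,185,60,80,6),z(a,280,185,70,80,6)]))
cv2.imwrite('pics/z2.png',cv2.hconcat([z(b,225,140,60,80,6),z(b,275,175,70,80,6)]))
E
```

```text
(no output)
```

View pics/z1.png

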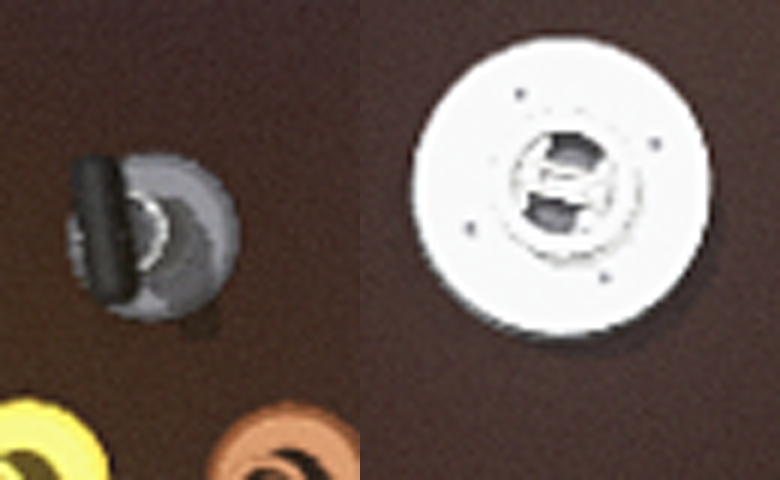

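View pics/z2.png

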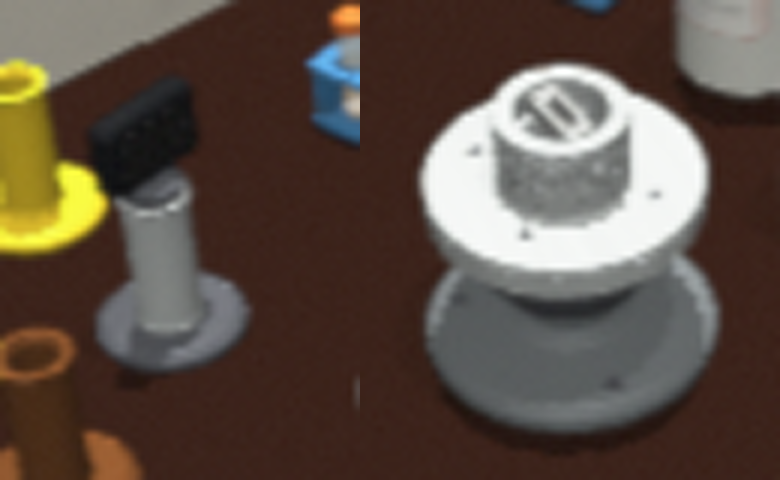

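```bash
python3 - <<'E'
from h import *
T=load('top0');S=load('scene0')
print('cam',-T['R'].T@T['t'],-S['R'].T@S['t'])
print('lid',onz(T,313.7,216.2,.089),'key base',onz(T,225.8,224.7,.003))
# handle top centre top / scene
print('key handle',onz(T,200+100/6,185+230/6,.13))
# scene collar rim, z .123
sx,sy=275+(563-360)/6,175+105/6
print('collar scene',onz(S,sx,sy,.123))
print('collar 2view',tri([ray(T,280+(570-360)/6-0.,185+187/6),ray(S,sx,sy)]))
f=T['frame'];hsv=cv2.cvtColor(f,cv2.COLOR_RGB2HSV)
def mat(f,z,pt,lo,hi):
    hsv=cv2.cvtColor(f['frame'],cv2.COLOR_RGB2HSV)
    m=cv2.inRange(hsv,lo,hi); m=cv2.morphologyEx(m,cv2.MORPH_CLOSE,np.ones((5,5)))
    n,l,s,c=cv2.connectedComponentsWithStats(m); k=l[pt[1],pt[0]]; print('area',s[k])
    cs,_=cv2.findContours((l==k).astype(np.uint8),cv2.RETR_EXTERNAL,cv2.CHAIN_APPROX_NONE)
    q=cv2.approxPolyDP(cs[0],12,True)[:,0]; print(q.tolist())
    P=np.array([onz(f,*p,z) for p in q]); print(np.round(P,4).tolist(),P.mean(0)); 
print(hsv[213,440],cv2.cvtColor(S['frame'],cv2.COLOR_RGB2HSV)[303,414])
mat(T,.003,(440,213),(90,10,80),(130,90,190))
mat(S,.003,(414,303),(90,10,80),(130,90,190))
E
```

```text
cam [0.46321822 0.04991776 1.20960009] [-0.01698736 -0.56805562  0.78111752]
lid [0.50784943 0.03569913 0.089     ] key base [0.49277935 0.25760749 0.003     ]
key handle [0.49305319 0.25636757 0.13      ]
collar scene [0.51241948 0.03572089 0.123     ]
collar 2view (array([0.50747556, 0.03229526, 0.12768321]), [np.float64(0.0014608781538107331), np.float64(0.0014608781538106444)])
[ 83   5 205] [ 94  12 168]
area [     0      0    640    400 243193]
[[559, 397]]
[[0.0491, -0.5743, 0.003]] [ 0.0491396 -0.5743467  0.003    ]
area [ 361  260  107   91 4927]
[[405, 260], [361, 302], [424, 350], [467, 299]]
[[0.5972, -0.2046, 0.003], [0.4324, -0.2111, 0.003], [0.435, -0.3746, 0.003], [0.6019, -0.3689, 0.003]] [ 0.51664563 -0.28981481  0.003     ]
```

```bash
cat >> h.py <<'E'
def Rz(deg):  # tool down, jaw x axis at yaw deg in world
    a=np.radians(deg); x=np.array([np.cos(a),np.sin(a),0]); z=np.array([0,0,-1.]); return np.column_stack([x,np.cross(z,x),z])
E
python3 - <<'E'
from h import *
o=arm.get_obs(); print(np.round(o['ee_rot'],3).tolist())
W=arm.grab_frame('wrist');p=o['eef_pos']; print('tcp px',proj(W,p,True), 'cam in tool',o['ee_rot'].T@(-W['R'].T@W['t']-p))
for nm,P in [('key',(.493,.257,.095)),('lid',(.508,.034,.2))]:
  for y in range(-180,180,15):
    q=arm.inverse_kinematics(P,Rz(y)); print(nm,y,None if q is None else np.round(q).tolist())
T=load('top0')
for p in [(405,180),(471,179),(474,245),(408,247)]: print(onz(T,*p,.003))
E
```

```text
[[0.279, 0.96, -0.0], [0.96, -0.279, -0.001], [-0.001, 0.0, -1.0]]
tcp px [320.24314463 234.45894657] cam in tool [ 1.42696754e-04 -8.37861158e-02 -2.08882890e-01]
key -180 [-25.0, 22.0, -7.0, 106.0, 3.0, 51.0, 146.0]
key -165 [-23.0, 22.0, -10.0, 106.0, 5.0, 51.0, 160.0]
key -150 [-76.0, 37.0, 62.0, 108.0, -38.0, 59.0, -148.0]
key -135 [-76.0, 37.0, 62.0, 108.0, -38.0, 59.0, -133.0]
key -120 [-76.0, 37.0, 62.0, 108.0, -38.0, 59.0, -118.0]
key -105 [-62.0, 27.0, 39.0, 108.0, -21.0, 53.0, -117.0]
key -90 [-60.0, 26.0, 37.0, 108.0, -19.0, 53.0, -104.0]
key -75 [-57.0, 25.0, 34.0, 108.0, -18.0, 52.0, -90.0]
key -60 [-56.0, 25.0, 32.0, 108.0, -16.0, 52.0, -77.0]
key -45 [-54.0, 24.0, 30.0, 107.0, -15.0, 52.0, -63.0]
key -30 [-53.0, 24.0, 28.0, 107.0, -14.0, 52.0, -48.0]
key -15 [-53.0, 24.0, 28.0, 107.0, -14.0, 52.0, -33.0]
key 0 [-51.0, 24.0, 26.0, 107.0, -13.0, 52.0, -19.0]
key 15 [-49.0, 23.0, 23.0, 107.0, -11.0, 51.0, -6.0]
key 30 [-47.0, 23.0, 20.0, 107.0, -10.0, 51.0, 8.0]
key 45 [-44.0, 23.0, 17.0, 107.0, -8.0, 51.0, 22.0]
key 60 [-42.0, 23.0, 14.0, 107.0, -7.0, 51.0, 35.0]
key 75
[... 1111 characters left out ...]
 -8.0, 62.0, 16.0]
lid 30 [-39.0, 12.0, 36.0, 108.0, -8.0, 62.0, 31.0]
lid 45 [-38.0, 12.0, 35.0, 108.0, -8.0, 62.0, 45.0]
lid 60 [-37.0, 12.0, 34.0, 108.0, -7.0, 62.0, 60.0]
lid 75 [-36.0, 12.0, 33.0, 108.0, -7.0, 62.0, 75.0]
lid 90 [-35.0, 12.0, 32.0, 108.0, -7.0, 62.0, 89.0]
lid 105 [-33.0, 11.0, 30.0, 108.0, -6.0, 62.0, 104.0]
lid 120 [-31.0, 11.0, 28.0, 108.0, -6.0, 62.0, 118.0]
lid 135 [-30.0, 11.0, 25.0, 108.0, -5.0, 62.0, 133.0]
lid 150 [-27.0, 11.0, 23.0, 108.0, -5.0, 62.0, 147.0]
lid 165 [44.0, 20.0, -62.0, 106.0, 19.0, 66.0, 140.0]
[ 0.60106134 -0.20113918  0.003     ]
[ 0.60156709 -0.37181161  0.003     ]
[ 0.43214027 -0.37346898  0.003     ]
[ 0.42958257 -0.20424793  0.003     ]
```

```bash
python3 - <<'E'
from h import *
t0=arm.get_obs()['t']
arm.move_pose((.49,.16,.22),Rz(90)); t1=arm.get_obs()['t']
snap('wrist','w1.png')
arm.move_straight((.55,.13,.22),rate=.25); t2=arm.get_obs()['t']
snap('wrist','w2.png'); print(t0,t1,t2)
E
```

```text
0.2 2.1583 2.625
```

View pics/w1.png

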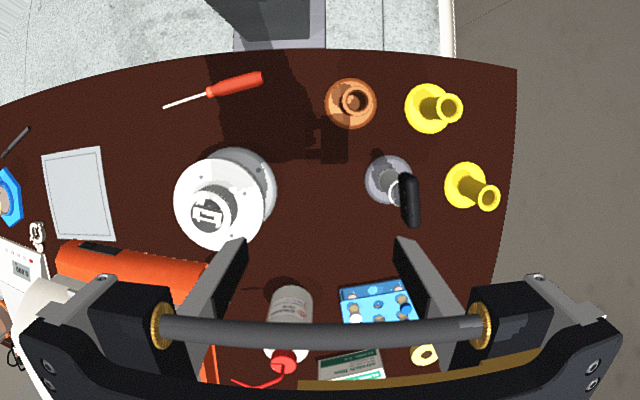

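View pics/w2.png

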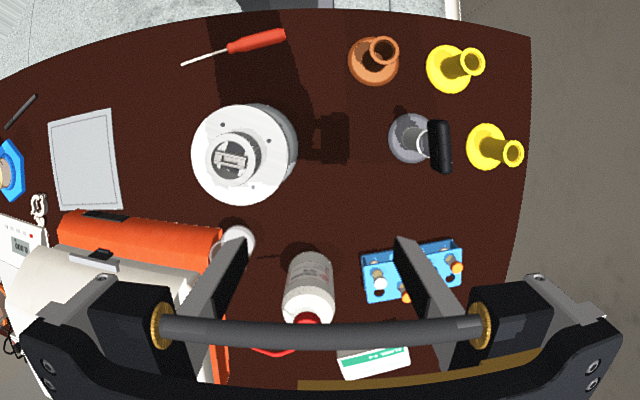

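```bash
python3 - <<'E'
from h import *
arm.move_straight((.555,.06,.16),rate=.25); snap('wrist','l1.png')
arm.move_straight((.60,.01,.16),rate=.25); snap('wrist','l2.png')
arm.move_straight((.55,.24,.16),rate=.25); snap('wrist','k1.png')
arm.move_straight((.60,.28,.16),rate=.25); snap('wrist','k2.png')
print(arm.get_obs()['t'])
def z(i,x,y,w,h,s): return cv2.resize(cv2.imread('pics/'+i)[y:y+h,x:x+w],None,fx=s,fy=s,interpolation=cv2.INTER_CUBIC)
for n,P in [('l1',(.508,.034,.123)),('l2',(.508,.034,.123)),('k1',(.493,.257,.1)),('k2',(.493,.257,.1))]:
    u,v=proj(load(n),P,True); x=int(u)-65;y=max(0,int(v)-65); print(n,u,v,x,y)
    cv2.imwrite('pics/z_%s.png'%n,z(n+'.png',x,y,130,130,3))
I=[cv2.imread('pics/z_%s.png'%n) for n in('l1','l2')]; cv2.imwrite('pics/zl.png',cv2.hconcat(I))
I=[cv2.imread('pics/z_%s.png'%n) for n in('k1','k2')]; cv2.imwrite('pics/zk.png',cv2.hconcat(I))
E
```

```text
5.3083
l1 286.9323931157592 162.89800535260466 221 97
l2 350.0155552452701 105.51320161867508 285 40
k1 340.97656077891907 146.62258803041115 275 81
k2 293.9897409838188 89.22234400956387 228 24
```

View pics/zl.png

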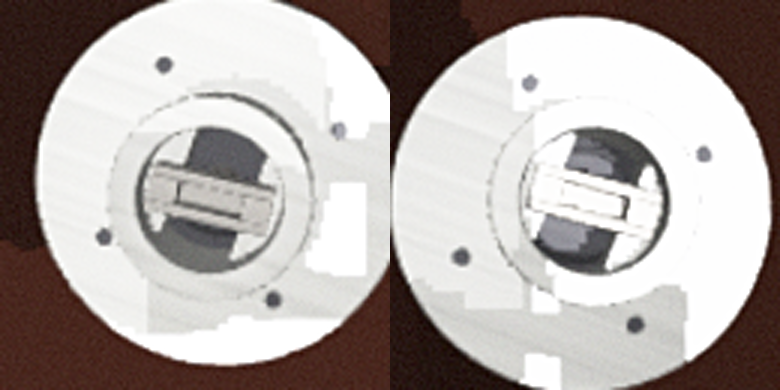

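View pics/zk.png

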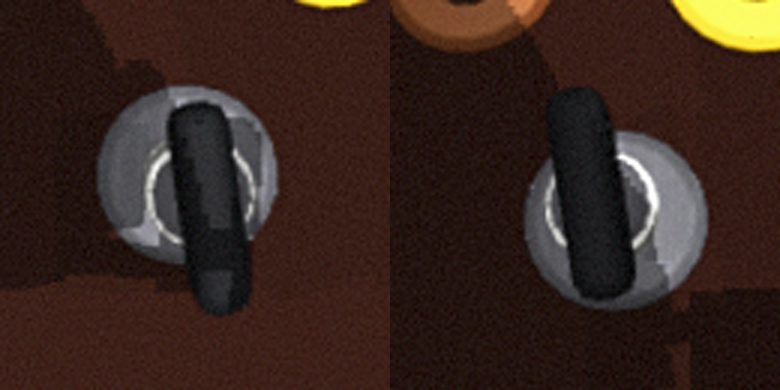

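```bash
python3 - <<'E'
from h import *
def z(i,x,y,w,h,s): return cv2.resize(cv2.imread('pics/'+i)[y:y+h,x:x+w],None,fx=s,fy=s,interpolation=cv2.INTER_CUBIC)
# l1 centre ~ 221+210/3, 97+200/3 = 291,164 ; l2 285+(597-390)/3=354, 40+200/3=107
a=z('l1.png',266,137,50,55,8);b=z('l2.png',329,80,50,55,8)
g=lambda im:im
b2=cv2.LUT(b,np.clip((np.arange(256)-150)*2.4,0,255).astype(np.uint8))
cv2.imwrite('pics/zl8.png',cv2.hconcat([a,b2]))
E
```

```text
(no output)
```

View pics/zl8.png

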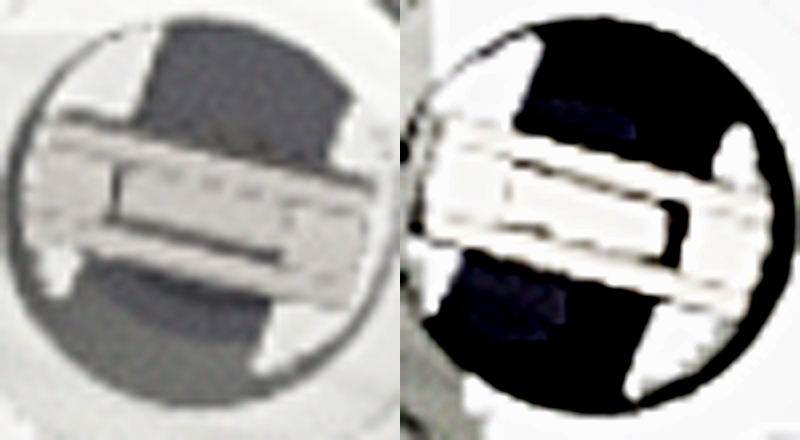

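```bash
cat > meas.py <<'E'
from h import *
A=load('l1');B=load('l2')
pa=lambda x,y:(266+x/8-.44,137+y/8-.44); pb=lambda x,y:(329+x/8-.44,80+y/8-.44)
ra=[pa(112,163),pa(293,197),pa(283,260),pa(112,222)]; rb=[pb(105,160),pb(288,203),pb(275,265),pb(110,235)]
for f,r,n in((A,ra,'l1'),(B,rb,'l2')):
    P=np.array([onz(f,*p,.1225,True) for p in r]); 
    d=(P[1]-P[0]+P[2]-P[3]); print(n,'centre',P.mean(0),'yaw',np.degrees(np.arctan2(d[1],d[0])),np.linalg.norm(d)/2, np.linalg.norm(P[0]-P[3]))
ca=np.mean(ra,0);cb=np.mean(rb,0); print('tri',tri([ray(A,*ca,True),ray(B,*cb,True)]))
# dots
da=[(163,65),(338,130),(273,299),(104,237)];db=[(530,83),(704,154),(635,324),(461,257)]
Pa=np.array([onz(A,221+x/3-.33,97+y/3-.33,.089,True) for x,y in da]);Pb=np.array([onz(B,285+(x-390)/3-.33,40+y/3-.33,.089,True) for x,y in db])
print('dots 2-view',[np.round(tri([ray(A,221+a[0]/3-.33,97+a[1]/3-.33,True),ray(B,285+(b[0]-390)/3-.33,40+b[1]/3-.33,True)])[0],4) for a,b in zip(da,db)])
for P in(Pa,Pb):
    c=P.mean(0); print('dots c',c,'ang',[round(float(np.degrees(np.arctan2(*(p-c)[[1,0]]))),1) for p in P], [round(float(np.linalg.norm(p-c)),4) for p in P])
# circles of bore: l1 box x 8..390,y 18..405 ; l2 x? 
for f,p in((A,pa(199,211)),(B,pb(200,215))): print('bore c',onz(f,*p,.1235,True))
for s in [((165,20),(135,120)),((355,95),(330,165)),((275,295),(255,375)),((165,20),(70,290)),((355,95),(255,375))]:
    P=[onz(A,*pa(*q),.1,True) for q in s]; d=P[0]-P[1]; print('slot yaw',np.degrees(np.arctan2(-d[1],-d[0])))
# lid outline via contour
for f,n,pt in((A,'l1',(291,164)),(B,'l2',(354,107))):
    g=cv2.cvtColor(f['frame'],cv2.COLOR_RGB2GRAY); m=cv2.morphologyEx(cv2.inRange(g,120,255),cv2.MORPH_CLOSE,np.ones((25,25)))
    cs,_=cv2.findContours(m,cv2.RETR_EXTERNAL,cv2.CHAIN_APPROX_NONE)
    for c in cs:
        if cv2.pointPolygonTest(c,pt,False)>0: e=cv2.fitEllipse(c);print(n,e,onz(f,*e[0],.089,True))
E
python3 meas.py
```

```text
l1 centre [0.50807127 0.03686631 0.1225    ] yaw 77.81254325784762 0.01815284917583248 0.006023420586645846
l2 centre [0.50871614 0.03635076 0.1225    ] yaw 79.27048719715746 0.017565737186708997 0.007500995425362613
tri (array([0.50860429, 0.03661104, 0.11929515]), [np.float64(5.3021632084953056e-05), np.float64(5.3021632084725895e-05)])
dots 2-view [array([0.4722, 0.0204, 0.0901]), array([0.4922, 0.0726, 0.0904]), array([0.545 , 0.0527, 0.0883]), array([ 5.25e-01, -1.00e-04,  8.76e-02])]
dots c [0.50849239 0.03642926 0.089     ] ang [-155.9, 114.2, 24.2, -65.8] [0.0398, 0.0396, 0.0398, 0.0397]
dots c [0.50855299 0.03652143 0.089     ] ang [-156.3, 114.2, 23.9, -65.8] [0.0398, 0.0399, 0.0398, 0.04]
bore c [0.50798114 0.0368803  0.1235    ]
bore c [0.50869194 0.03675104 0.1235    ]
slot yaw -17.69598435813202
slot yaw -19.82509162800823
slot yaw -14.657648238836334
slot yaw -20.625522865711652
slot yaw -19.983454366596714
l1 ((146.0850830078125, 223.29811096191406), (245.0852813720703, 397.2634582519531), 59.00736999511719) [ 0.57382313 -0.12696725  0.089     ]
l2 ((348.0567626953125, 107.78376770019531), (124.47409057617188, 126.57866668701172), 111.49427795410156) [0.50889554 0.035483   0.089     ]
```

```bash
cat > meask.py <<'E'
from h import *
def edges(n,x0,y0,zl,zr):
    f=load(n);g=cv2.cvtColor(f['frame'],cv2.COLOR_RGB2HSV);m=(g[...,2]<52).astype(np.uint8)&(np.abs(f['frame'][...,0].astype(int)-f['frame'][...,2])<12)
    m=m.astype(np.uint8); l=cv2.connectedComponents(m)[1]
    k=l[y0,x0]; mm=cv2.morphologyEx((l==k).astype(np.uint8),cv2.MORPH_CLOSE,np.ones((7,7))); mm=cv2.morphologyEx(mm,cv2.MORPH_OPEN,np.ones((7,7)))
    ys,xs=np.where(mm); print(n,'area',mm.sum(),xs.min(),xs.max(),ys.min(),ys.max())
    L=[];Rr=[]
    for y in range(ys.min()+10,ys.max()-10):
        r=xs[ys==y]; L.append(onz(f,r.min()-.5,y,zl,True)); Rr.append(onz(f,r.max()+.5,y,zr,True))
    out=[]
    for E in(L,Rr):
        E=np.array(E); p=np.polyfit(E[:,0],E[:,1],1); out.append(p); print('yaw',np.degrees(np.arctan(p[0])),'y at x=.493',np.polyval(p,.493),'res',np.std(E[:,1]-np.polyval(p,E[:,0])))
    c=[onz(f,*q,.13,True) for q in [(xs[ys==ys.min()].mean(),ys.min()-.5),(xs[ys==ys.max()].mean(),ys.max()+.5)]]; print('x ends',np.round(c,4).tolist(),np.mean(c,0))
edges('k1',275+205//3,81+180//3,.09,.13)
edges('k2',228+200//3,24+180//3,.13,.09)
A=load('k1');B=load('k2')
for nm,a,b,zz in [('rim',(200,193),(602-390,200),.08),('foot',(187,175),(617-390,220),.003)]:
    pa=(275+a[0]/3-.33,81+a[1]/3-.33);pb=(228+b[0]/3-.33,24+b[1]/3-.33)
    print(nm,onz(A,*pa,zz,True),onz(B,*pb,zz,True),tri([ray(A,*pa,True),ray(B,*pb,True)]))
E
python3 meask.py
```

```text
k1 area 1424 331 358 116 184
yaw 7.799720969840007 y at x=.493 0.250406192219179 res 0.00036387164076484476
yaw 9.472217793531572 y at x=.493 0.26627884919249156 res 0.00024760716469334414
x ends [[0.4659, 0.2552, 0.13], [0.5201, 0.2609, 0.13]] [0.49301628 0.25809764 0.13      ]
k2 area 1500 280 309 53 124
yaw 9.298561670692324 y at x=.493 0.25115750575631823 res 0.00027287460111389725
yaw 9.558603688006443 y at x=.493 0.26678171813528084 res 0.0003808769383542487
x ends [[0.4666, 0.2565, 0.13], [0.523, 0.2631, 0.13]] [0.49479554 0.25983806 0.13      ]
rim [0.4934347  0.25864879 0.08      ] [0.49234597 0.25930406 0.08      ] (array([0.49288238, 0.25897932, 0.08204501]), [np.float64(0.0005921376930219169), np.float64(0.0005921376930219322)])
foot [0.49347409 0.25866335 0.003     ] [0.49379101 0.25966143 0.003     ] (array([ 0.49365758,  0.2591591 , -0.0019747 ]), [np.float64(0.0002939339781979582), np.float64(0.0002939339781980881)])
```

```bash
python3 - <<'E'
from h import *
def st(m=''):
    o=arm.get_obs(); print(m,round(o['t'],2),np.round(o['eef_pos'],4),round(o['opening'],4),np.round(o['ft_force'],2),np.round(o['ft_torque'],3))
K=np.array([.4935,.2588])
arm.move_pose((*K,.2),Rz(9.2-90)); arm.move_straight((*K,.097),rate=.12); st('down')
snap('wrist','g1.png')
arm.move_gripper(.0); st('grip')
arm.move_straight((*K,.25),rate=.12); st('up'); snap('wrist','g2.png'); snap('scene','g2s.png')
E
python3 -c "
import cv2
a=cv2.imread('pics/g2s.png')[80:240,180:380];cv2.imwrite('pics/g2sz.png',cv2.resize(a,None,fx=3.5,fy=3.5))"
```

```text
down 8.8 [0.4939 0.2589 0.0976] 0.0941 [ 0.98 -0.05  0.52] [-0.011  0.199  0.028]
grip 10.05 [0.4935 0.2588 0.097 ] 0.0147 [ 0.94  0.11 -0.48] [-0.094  0.111  0.044]
up 11.47 [0.4932 0.2587 0.2494] 0.0151 [-0.37  0.22 -1.6 ] [-0.046  0.137 -0.019]
```

View pics/g2.png

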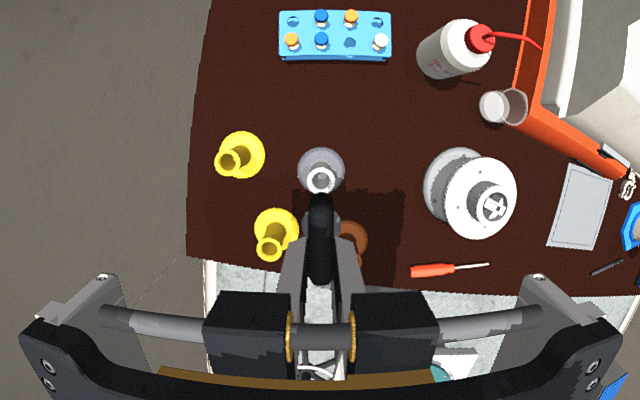

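View pics/g2sz.png

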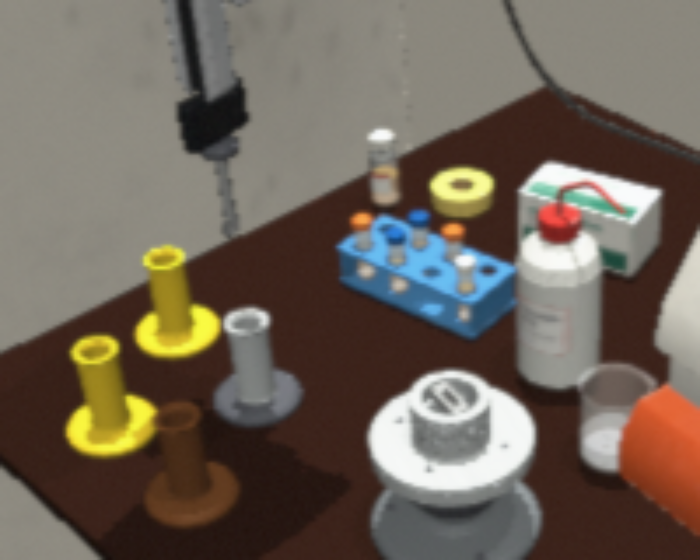

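```bash
python3 - <<'E'
from h import *
S=load('g2s');W=load('g2')
for z in(.1624,.2324,.2824): print(proj(S,(.4932,.2587,z)), proj(W,(.4932,.2587,z),True))
a=cv2.imread('pics/g2s.png')[90:160,210:270];cv2.imwrite('pics/zz.png',cv2.resize(a,None,fx=8,fy=8,interpolation=cv2.INTER_CUBIC))
# empty socket rim centre
w=cv2.imread('pics/g2.png')[140:210,285:355];cv2.imwrite('pics/zw.png',cv2.resize(w,None,fx=8,fy=8,interpolation=cv2.INTER_CUBIC))
E
```

```text
[245.24418214 146.46984404] [320.78637423 199.15194592]
[241.60800681 123.15118643] [320.95026717 223.40478036]
[238.82025378 105.27342955] [321.13270011 250.80648149]
```

View pics/zz.png

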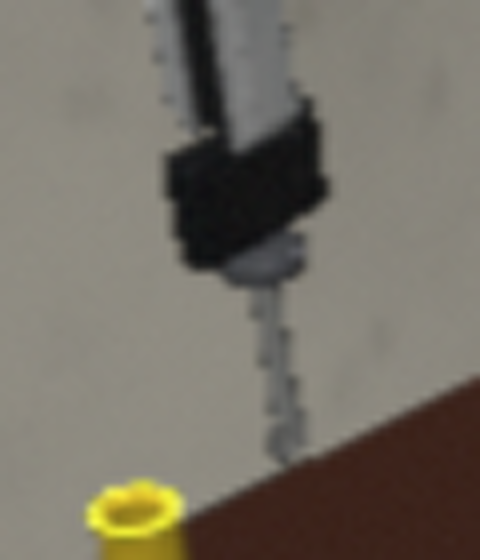

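View pics/zw.png

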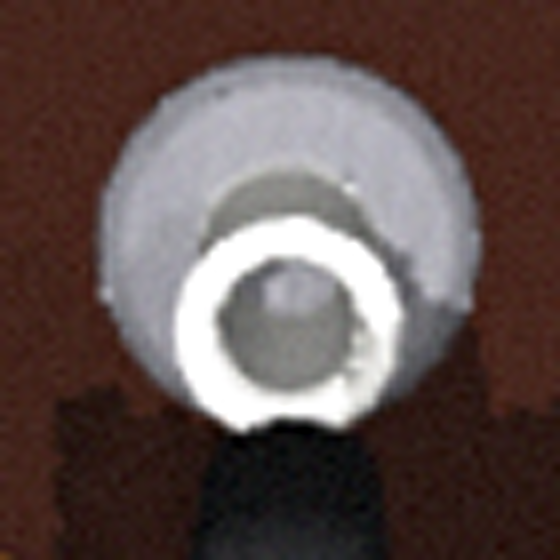

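```bash
cat >> h.py <<'E'
def st(m=''):
    o=arm.get_obs(); print(m,round(o['t'],2),np.round(o['eef_pos'],4),round(o['opening'],4),np.round(o['ft_force'],2),np.round(o['ft_torque'],3)); return o
E
python3 - <<'E'
from h import *
W=load('g2'); print('rim',onz(W,285+289/8-.44,140+326/8-.44,.08,True))
L=np.array([.5085,.0365])
arm.move_pose((*L,.25),Rz(78.5-90)); st()
arm.move_straight((*L,.216),rate=.1); f0=st('pre')['ft_force'][2]
snap('wrist','i1.png')
for z in(.212,.210,.208,.206,.204,.2025):
    arm.move_straight((*L,z),rate=.05); o=st()
    if abs(o['ft_force'][2]-f0)>6: break
snap('scene','i1s.png');snap('wrist','i2.png')
a=cv2.imread('pics/i1s.png')[110:270,240:380];cv2.imwrite('pics/i1sz.png',cv2.resize(a,None,fx=3.5,fy=3.5))
E
```

```text
rim [0.49461748 0.25890446 0.08      ]
 12.95 [0.5085 0.037  0.2499] 0.0149 [ 0.12  1.18 -1.69] [-0.074  0.064 -0.038]
pre 13.44 [0.5085 0.0365 0.2161] 0.0154 [ 0.04  0.15 -1.55] [-0.068  0.023  0.03 ]
 13.74 [0.5085 0.0365 0.212 ] 0.0149 [-0.28 -0.08 -1.27] [-0.057  0.09   0.015]
 13.99 [0.5085 0.0365 0.21  ] 0.0149 [ 0.26  0.78 -2.07] [-0.065  0.096 -0.   ]
 14.24 [0.5084 0.0365 0.2079] 0.0151 [-0.41 -0.96 -0.46] [-0.059  0.1   -0.042]
 14.49 [0.5085 0.0365 0.2059] 0.015 [-0.61 -0.54 -0.63] [-0.051  0.138  0.005]
 14.74 [0.5084 0.0365 0.2039] 0.0148 [ 0.76  0.33 -0.42] [-0.083  0.078 -0.038]
 14.99 [0.5085 0.0365 0.2024] 0.015 [ 0.27 -0.41 -1.4 ] [-0.079  0.102  0.007]
```

View pics/i1sz.png

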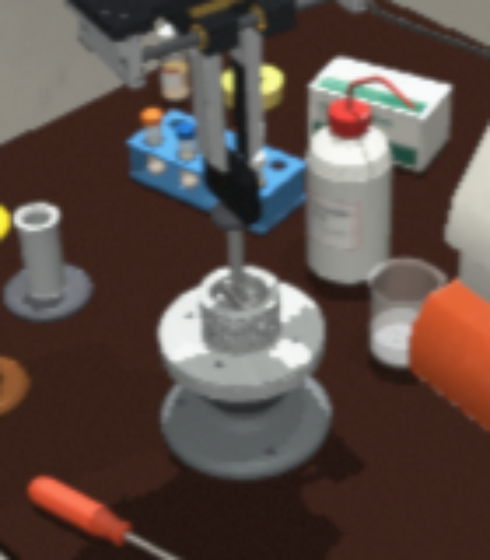

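```bash
python3 - <<'E'
from h import *
L=np.array([.5085,.0365])
arm.move_straight((*L,.2015),rate=.03); st()
q=np.array(arm.get_obs()['joint_positions']); print(np.round(q,1))
def turn(d):
    qq=q.copy(); qq[6]+=d; arm.set_joints(qq); o=st('turn %.1f'%d); return o
for d in (15,30,45,60,75): turn(d)
R=arm.get_obs()['ee_rot']; print('jaw yaw',np.degrees(np.arctan2(R[1,0],R[0,0])))
d=75
while d<92:
    d+=2.5; o=turn(d)
    if abs(o['ft_torque'][2])>.3: break
snap('wrist','t1.png');snap('scene','t1s.png')
R=arm.get_obs()['ee_rot']; print('jaw yaw',np.degrees(np.arctan2(R[1,0],R[0,0])))
E
```

```text
15.34 [0.5085 0.0365 0.2014] 0.015 [-0.77 -0.15 -0.66] [-0.089  0.075  0.061]
[-51.2  14.7  51.4 108.2 -12.8  63.2  -6.4]
turn 15.0 15.71 [0.5085 0.0365 0.2015] 0.0151 [-0.72 -0.57 -1.62] [-0.113 -0.027 -0.045]
turn 30.0 16.07 [0.5085 0.0365 0.2015] 0.0153 [ 0.41  0.37 -1.57] [-0.103 -0.023 -0.04 ]
turn 45.0 16.44 [0.5085 0.0365 0.2014] 0.0149 [ 0.55 -0.   -0.81] [-0.17  -0.026 -0.028]
turn 60.0 16.81 [0.5085 0.0365 0.2015] 0.015 [ 0.62 -0.21 -0.55] [-0.209 -0.051 -0.017]
turn 75.0 17.18 [0.5085 0.0365 0.2015] 0.0152 [-0.34 -0.29 -0.52] [-0.18  -0.064 -0.072]
jaw yaw 63.01703334496947
turn 77.5 17.43 [0.5085 0.0365 0.2015] 0.0147 [ 0.7  -0.34 -0.1 ] [-0.234 -0.091 -0.072]
turn 80.0 17.68 [0.5085 0.0365 0.2014] 0.015 [-0.13 -1.16 -0.9 ] [-0.207 -0.03  -0.022]
turn 82.5 17.93 [0.5085 0.0365 0.2015] 0.0148 [ 0.16 -0.46  0.12] [-0.204 -0.133 -0.054]
turn 85.0 18.18 [0.5085 0.0365 0.2015] 0.015 [-0.3   0.07 -0.24] [-0.209 -0.073 -0.048]
turn 87.5 18.43 [0.5085 0.0365 0.2014] 0.0149 [ 0.98 -1.58 -0.05] [-0.214 -0.12  -0.032]
turn 90.0 18.68 [0.5085 0.0365 0.2014] 0.015 [ 0.34  0.1  -0.49] [-0.212 -0.106 -0.045]
turn 92.5 18.93 [0.5085 0.0365 0.2014] 0.015 [ 0.21 -0.17 -0.69] [-0.241 -0.103 -0.061]
jaw yaw 80.88458635908157
```

```bash
python3 - <<'E'
from h import *
L=np.array([.5085,.0365])
q=np.array(arm.get_obs()['joint_positions']); q[6]-=10.5; arm.set_joints(q); st('back')
arm.move_straight((*L,.25),rate=.1); st('up')
# view: camera near lid; hold key, jaw yaw ~71
yaw=70; x=np.array([np.cos(np.radians(yaw)),np.sin(np.radians(yaw))]); yv=np.array([x[1],-x[0]])  # tool y
p=L+yv*.09
arm.move_straight((*p,.26),rate=.2); st(); f=snap('wrist','v1.png')
u,v=proj(f,(*L,.1225),True); print(u,v)
i=cv2.imread('pics/v1.png')[int(v)-40:int(v)+40,int(u)-50:int(u)+50];cv2.imwrite('pics/v1z.png',cv2.resize(i,None,fx=7,fy=7,interpolation=cv2.INTER_CUBIC))
E
```

```text
back 19.32 [0.5084 0.0366 0.2014] 0.0149 [ 0.83 -0.47 -0.34] [-0.071 -0.153 -0.071]
up 19.96 [0.5083 0.0366 0.2496] 0.0151 [ 0.55 -0.74 -1.95] [-0.018  0.007  0.   ]
 20.56 [0.5927 0.0053 0.2591] 0.0152 [-0.29 -0.44 -2.14] [-0.013  0.011  0.012]
321.53017314543615 111.10163824351656
```

View pics/v1z.png

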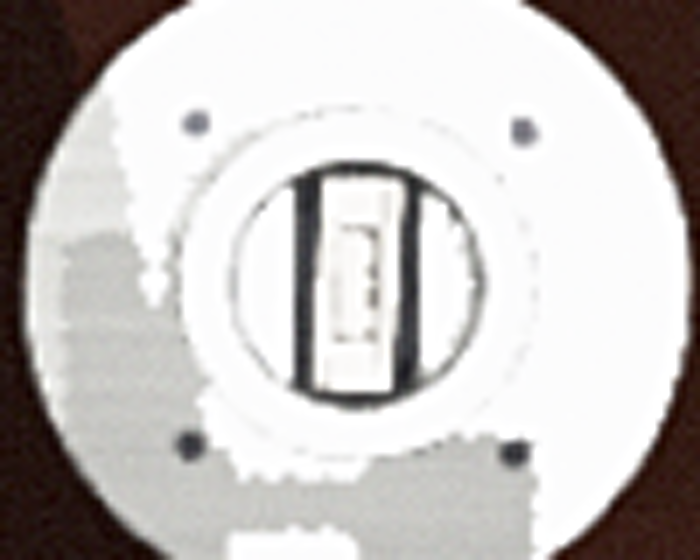

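View pics/v1.png

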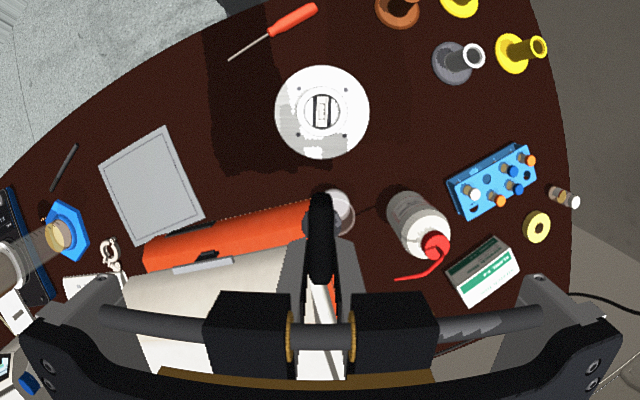

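```bash
python3 - <<'E'
from h import *
K=np.array([.4938,.2589])
arm.move_straight((.50,.15,.27),rate=.3)
arm.move_pose((*K,.26),Rz(99.2)); st('over')
snap('wrist','r0.png')
arm.move_straight((*K,.165),rate=.12); st('tip in')
arm.move_straight((*K,.104),rate=.12); st()
for z in(.101,.099,.0975,.0965):
    arm.move_straight((*K,z),rate=.04); o=st('d')
    if o['ft_force'][2]>4: break
snap('scene','r1s.png')
arm.move_gripper(.094); st('rel')
arm.move_straight((*K,.2),rate=.15)
arm.move_straight((.55,.24,.18),rate=.2); snap('wrist','r2.png'); snap('scene','r2s.png'); st()
a=cv2.imread('pics/r2s.png')[130:210,210:290];b=cv2.imread('pics/r2.png')[80:200,280:400]
cv2.imwrite('pics/r2z.png',cv2.hconcat([cv2.resize(a,(390,390)),cv2.resize(b,(390,390))]))
E
```

```text
over 21.85 [0.4942 0.258  0.2596] 0.0148 [ 0.67 -0.86 -1.99] [ 0.043 -0.038  0.007]
tip in 22.84 [0.4942 0.259  0.1657] 0.0149 [-0.03 -0.58 -1.53] [ 0.049 -0.015 -0.02 ]
 23.5 [0.4942 0.259  0.1046] 0.015 [ 0.37 -1.1  -1.61] [0.055 0.012 0.024]
d 23.75 [0.4939 0.2591 0.1013] 0.0151 [-0.41  0.59 -1.31] [ 0.005  0.014 -0.026]
d 24.0 [0.4938 0.2589 0.099 ] 0.015 [ 0.51  1.04 -1.4 ] [0.059 0.006 0.003]
d 24.25 [0.4937 0.2589 0.0974] 0.0147 [-0.46 -0.78 -1.52] [-0.026  0.012 -0.075]
d 24.5 [0.4942 0.2591 0.0968] 0.0149 [1.16 0.75 2.71] [ 0.146 -0.114 -0.   ]
rel 25.82 [0.4938 0.2589 0.0965] 0.0939 [ 0.81 -0.19  0.58] [ 0.021  0.03  -0.035]
 27.23 [0.5494 0.2403 0.1797] 0.0939 [0.1  0.65 0.21] [ 0.028  0.016 -0.003]
```

View pics/r2z.png

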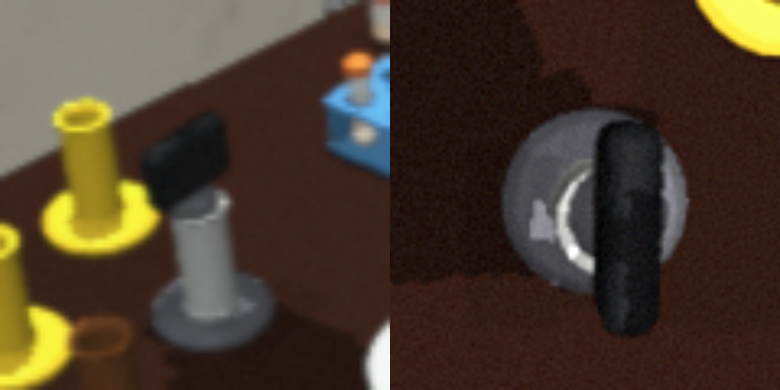

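```bash
python3 - <<'E'
from h import *
L=np.array([.5085,.0365])
arm.move_straight((.51,.15,.22),rate=.3)
arm.move_pose((*L,.19),Rz(90)); arm.move_straight((*L,.12),rate=.12); arm.move_straight((*L,.0945),rate=.06); o=st('at lid')
arm.move_gripper(0); o=st('grip'); f0=o['ft_force'][2]
for z in(.0965,.0985,.1025,.1065,.1105):
    arm.move_straight((*L,z),rate=.03); o=st('lift')
    if o['ft_force'][2]-f0<-7: print('STOP');break
snap('scene','s1.png')
a=cv2.imread('pics/s1.png')[130:270,240:380];cv2.imwrite('pics/s1z.png',cv2.resize(a,None,fx=4,fy=4))
E
```

```text
at lid 29.58 [0.5085 0.0363 0.0944] 0.0938 [-0.03  0.13  0.04] [ 0.011 -0.004 -0.003]
grip 31.0 [0.5085 0.0365 0.0945] 0.0003 [ 0.7  -0.34  0.31] [ 0.021  0.008 -0.048]
lift 31.25 [0.5086 0.0365 0.0967] 0.0001 [ 0.53  0.7  -0.85] [ 0.037 -0.031 -0.012]
lift 31.5 [0.5086 0.0365 0.0986] 0.0002 [-0.04  0.11 -0.19] [0.056 0.015 0.003]
lift 31.78 [0.5086 0.0366 0.1027] 0.0004 [ 0.94  1.14 -0.19] [ 0.05  -0.021  0.001]
lift 32.07 [0.5086 0.0365 0.1067] 0.0001 [-0.56  0.33 -0.09] [-0.004  0.032  0.002]
lift 32.35 [0.5086 0.0365 0.1107] 0.0006 [-0.61 -0.37 -0.25] [-0.028 -0.01   0.024]
```

View pics/s1z.png

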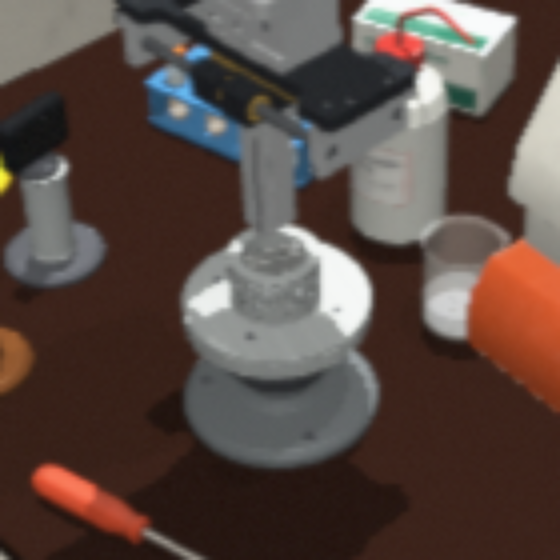

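```bash
python3 - <<'E'
from h import *
snap('wrist','s2.png');snap('top','s2t.png');o=st();print(np.round(o['ee_rot'],3))
a=cv2.imread('pics/s2t.png')[170:270,260:380];cv2.imwrite('pics/s2tz.png',cv2.resize(a,None,fx=5,fy=5))
S=load('s1');print(proj(S,o['eef_pos']),proj(S,(.5085,.0365,.1235)),proj(S,(.5085,.0365,.089)))
E
```

```text
32.5 [0.5085 0.0365 0.1105] 0.0006 [ 0.64 -0.04 -0.72] [ 0.017  0.039 -0.019]
[[-0.  1. -0.]
 [ 1.  0. -0.]
 [-0. -0. -1.]]
[307.61332803 197.05960893] [307.42014578 192.92969571] [307.9520545  203.71363385]
```

View pics/s2.png

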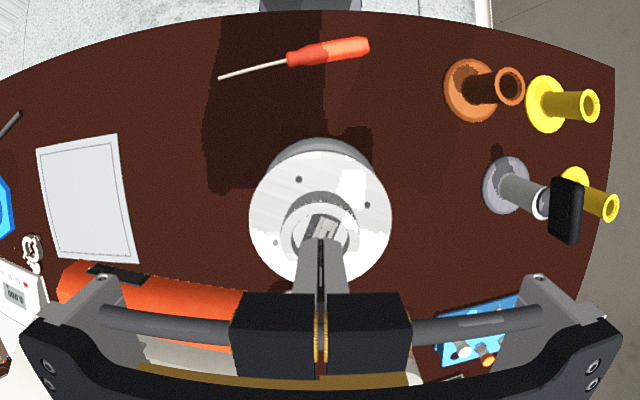

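View pics/s2tz.png

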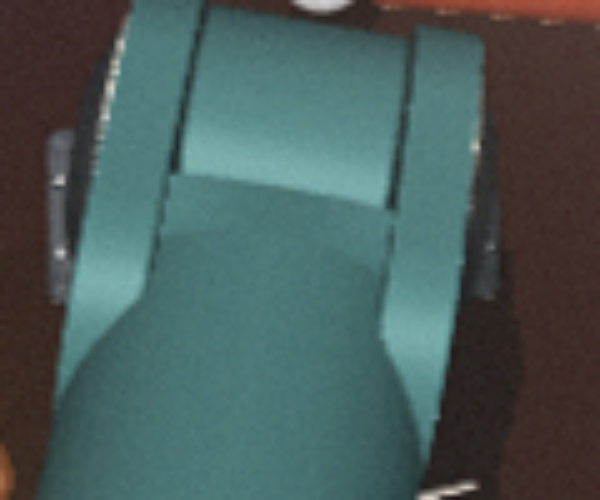

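```bash
python3 - <<'E'
from h import *
i=cv2.imread('pics/s2.png')[130:300,230:410];cv2.imwrite('pics/s2z.png',cv2.resize(i,None,fx=4.4,fy=3.5,interpolation=cv2.INTER_CUBIC) if 0 else cv2.resize(i,None,fx=3.5,fy=3.5,interpolation=cv2.INTER_CUBIC))
W=load('s2')
for X in [(.5085,.0365,.1105),(.5085,.0365,.1235),(.5085,.0365,.089),(.4722,.0204,.089),(.4922,.0726,.089),(.545,.0527,.089),(.525,0,.089),(.4805,.0365,.1235),(.5365,.0365,.1235)]: print(X,np.round(proj(W,X,True),1))
E
```

```text
(0.5085, 0.0365, 0.1105) [319.7 234.3]
(0.5085, 0.0365, 0.1235) [319.7 241.3]
(0.5085, 0.0365, 0.089) [319.8 224.2]
(0.4722, 0.0204, 0.089) [298.6 179.2]
(0.4922, 0.0726, 0.089) [366.  204.4]
(0.545, 0.0527, 0.089) [339.2 265.1]
(0.525, 0, 0.089) [275.  243.1]
(0.4805, 0.0365, 0.1235) [319.7 202.1]
(0.5365, 0.0365, 0.1235) [319.8 276.8]
```

View pics/s2z.png

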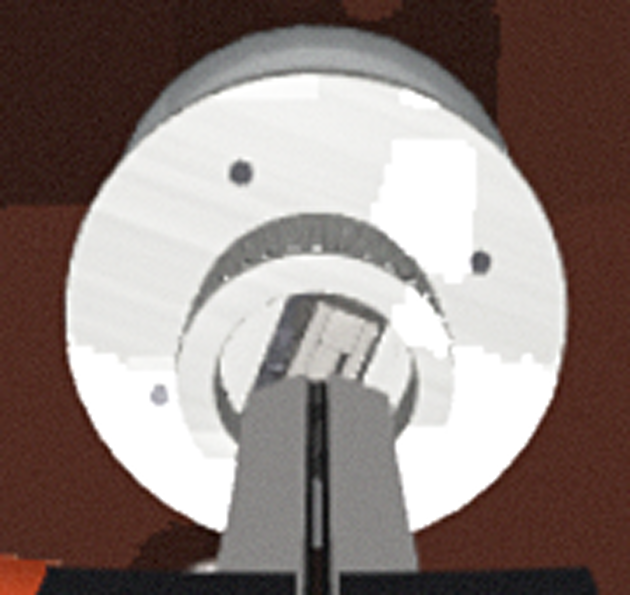

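```bash
python3 - <<'E'
from h import *
W=load('w1'); T=np.array([.49,.16,.22]);R=Rz(90)
for z in(0,-.01,-.02,-.03,-.04): print(z,[np.round(proj(W,T+R@np.array([x,y,z]),True),1).tolist() for x,y in((.047,-.008),(-.047,-.008),(.0595,-.008),(-.0595,-.008))])
W=load('s2'); T=np.array([.5085,.0365,.1105])
for z in(0,-.01,-.02,-.03): print(z,[np.round(proj(W,T+R@np.array([x,y,z]),True),1).tolist() for x,y in((0,-.008),(0.012,-.008),(0.0,0.008),(.012,.008))])
i=cv2.imread('pics/w1.png')[225:325,180:470];cv2.imwrite('pics/w1z.png',cv2.resize(i,None,fx=2.7,fy=2.7,interpolation=cv2.INTER_CUBIC))
E
```

```text
0 [[383.3, 224.1], [254.0, 224.0], [399.8, 224.0], [237.6, 223.8]]
-0.01 [[386.0, 229.0], [251.2, 228.8], [403.2, 228.8], [234.1, 228.6]]
-0.02 [[388.9, 234.3], [248.1, 234.1], [406.8, 234.0], [230.3, 233.8]]
-0.03 [[392.1, 240.1], [244.7, 239.9], [410.8, 239.7], [226.2, 239.5]]
-0.04 [[395.6, 246.4], [241.1, 246.2], [415.1, 246.0], [221.8, 245.7]]
0 [[319.7, 223.9], [336.5, 223.9], [319.8, 244.4], [336.1, 244.3]]
-0.01 [[319.7, 228.9], [337.2, 228.9], [319.7, 250.1], [336.7, 250.0]]
-0.02 [[319.7, 234.3], [338.0, 234.3], [319.7, 256.2], [337.5, 256.2]]
-0.03 [[319.7, 240.2], [338.8, 240.2], [319.7, 263.0], [338.3, 262.9]]
```

View pics/w1z.png

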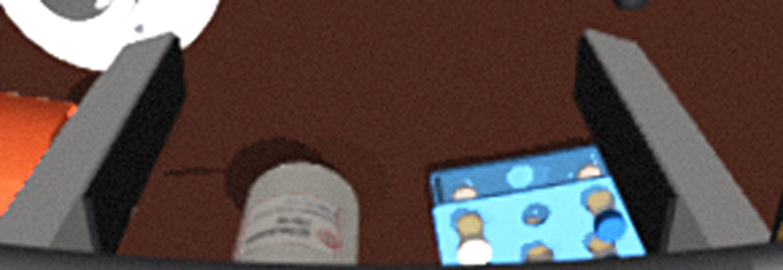

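The gripper shut to 0 mm, so the grasp missed. In the wrist and scene views the real fingertips sit about 26 mm short of the reported TCP, at row 237 where row 224 was expected. They therefore slipped over the collar's top edge. The lid has not moved: its dots match to 1 px. I'll go lower, checking contact and views on the way.

```bash
python3 - <<'E'
from h import *
L=np.array([.5085,.0365])
arm.move_straight((*L,.13),rate=.1); arm.move_gripper(.094); f0=st('open')['ft_force'][2]
arm.move_straight((*L,.085),rate=.1); 
for z in(.082,.079,.076,.073,.071):
    arm.move_straight((*L,z),rate=.04); o=st('d')
    if o['ft_force'][2]-f0>4: print('contact');break
snap('wrist','u1.png');snap('scene','u1s.png')
a=cv2.imread('pics/u1s.png')[130:250,250:370];b=cv2.imread('pics/u1.png')[150:280,240:400]
cv2.imwrite('pics/u1z.png',cv2.hconcat([cv2.resize(a,(390,390)),cv2.resize(b,(400,390))]))
E
```

```text
open 34.29 [0.5085 0.0365 0.13  ] 0.0939 [-1.21 -0.68  0.95] [ 0.049 -0.009 -0.006]
d 35.14 [0.5086 0.0366 0.0822] 0.0939 [ 0.4   0.62 -0.38] [-0.01   0.005  0.066]
d 35.39 [0.5084 0.0365 0.0789] 0.0942 [-0.3   0.54 -0.23] [-0.003  0.014 -0.035]
d 35.64 [0.5084 0.0365 0.0758] 0.094 [-0.09  0.86  0.27] [ 0.02  -0.012 -0.024]
d 35.89 [0.5084 0.0365 0.0728] 0.0941 [-0.3   0.24  1.18] [-0.009 -0.023  0.008]
d 36.14 [0.5084 0.0365 0.0709] 0.094 [-0.05  0.17  0.19] [-0.004  0.038 -0.004]
```

View pics/u1z.png

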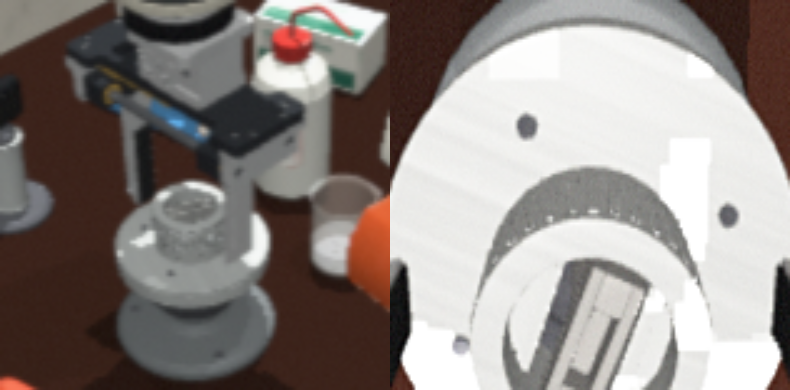

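```bash
python3 - <<'E'
from h import *
L=np.array([.5085,.0365])
arm.move_gripper(0); o=st('grip'); f0=o['ft_force'][2]
if o['opening']>.045:
  for z in(.073,.075,.078,.082,.086):
    arm.move_straight((*L,z),rate=.03); o=st('lift')
    if o['ft_force'][2]-f0<-7: print('STOP');break
snap('scene','s3.png')
a=cv2.imread('pics/s3.png')[130:270,240:380];cv2.imwrite('pics/s3z.png',cv2.resize(a,None,fx=4,fy=4))
E
```

```text
grip 36.92 [0.5085 0.0365 0.071 ] 0.0567 [ 0.83 -0.72  0.36] [-0.042 -0.005  0.003]
lift 37.17 [0.5084 0.0366 0.073 ] 0.0566 [ 0.06 -0.32 -2.8 ] [ 0.042 -0.025 -0.04 ]
lift 37.42 [0.5085 0.0366 0.0751] 0.0563 [-0.71  0.42 -2.64] [ 0.006 -0.006  0.042]
lift 37.67 [0.5086 0.0365 0.0782] 0.0569 [ 0.9   1.   -2.99] [0.026 0.036 0.03 ]
lift 37.95 [0.5086 0.0365 0.0822] 0.0569 [-0.    0.09 -2.41] [0.041 0.007 0.007]
lift 38.23 [0.5086 0.0365 0.0862] 0.0567 [-0.52  0.55 -3.52] [0.031 0.06  0.051]
```

View pics/s3z.png

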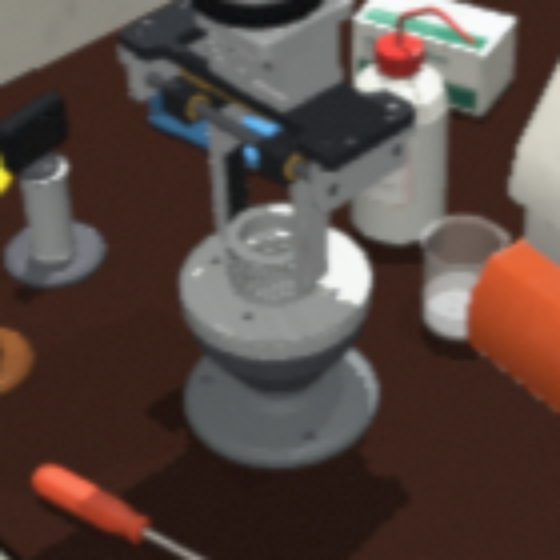

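```bash
python3 - <<'E'
from h import *
L=np.array([.5085,.0365]);M=np.array([.5165,-.289])
for z in(.10,.12,.16): 
    arm.move_straight((*L,z),rate=.06); st('lift')
snap('scene','s4.png')
arm.move_straight((*M,.16),rate=.15); st('over mat')
snap('scene','s5.png'); snap('wrist','s5w.png')
E
cat > /tmp/m.py <<'E'
import cv2
a=cv2.imread('pics/s4.png')[100:260,240:400];b=cv2.imread('pics/s5.png')[150:380,330:530]
cv2.imwrite('pics/s45.png',cv2.hconcat([cv2.resize(a,(390,390)),cv2.resize(b,(390,448))[:390]]))
E
python3 /tmp/m.py
```

```text
lift 38.67 [0.5087 0.0367 0.1004] 0.0566 [ 0.44 -0.35 -2.62] [-0.006  0.04   0.033]
lift 39.15 [0.5086 0.0367 0.1202] 0.057 [-0.42 -0.33 -2.75] [0.029 0.024 0.048]
lift 39.97 [0.5083 0.0366 0.1598] 0.0569 [-0.43 -0.64 -3.43] [-0.02  -0.032 -0.002]
over mat 42.33 [ 0.5167 -0.2884  0.16  ] 0.057 [-0.62  0.97 -3.36] [-0.018 -0.019 -0.037]
```

View pics/s45.png

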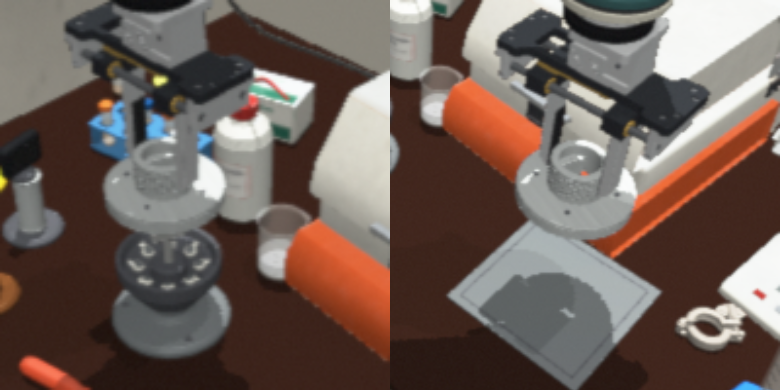

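View pics/s5w.png

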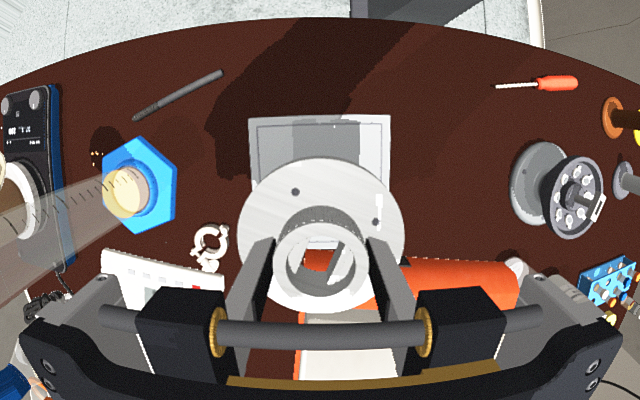

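```bash
python3 - <<'E'
from h import *
W=load('s5w'); a=onz(W,248.5,116.5,.003,True);b=onz(W,390.5,114,.003,True); print(a,b)
n=(b-a)[:2]; c=(a+b)[:2]/2; d=np.array([n[1],-n[0]]); d/=np.linalg.norm(d); d*=np.sign(d[0]); print('mat centre est',c+d*.085, np.linalg.norm(n))
M=np.array([.5165,-.289])
arm.move_straight((*M,.03),rate=.12); arm.move_straight((*M,.008),rate=.05); f0=st('near')['ft_force'][2]
for z in(.005,.003,.002,.001,0,-.001):
    arm.move_straight((*M,z),rate=.03); o=st('d')
    if o['ft_force'][2]-f0>3: print('contact');break
snap('scene','p1.png')
a=cv2.imread('pics/p1.png')[200:380,330:510];cv2.imwrite('pics/p1z.png',cv2.resize(a,None,fx=3,fy=3))
E
```

```text
[ 0.43134219 -0.37323761  0.003     ] [ 0.42835026 -0.20498239  0.003     ]
mat centre est [ 0.51483279 -0.28759876] 0.16828181904940775
near 44.26 [ 0.5164 -0.2891  0.0079] 0.0561 [ 1.19 -1.02 -2.62] [-0.003  0.004  0.025]
d 44.51 [ 0.5165 -0.289   0.005 ] 0.0565 [ 0.57 -0.47 -2.49] [ 0.042  0.024 -0.013]
d 44.76 [ 0.5165 -0.289   0.0029] 0.0569 [ 0.44  0.27 -2.93] [ 0.024  0.034 -0.027]
d 45.01 [ 0.5165 -0.289   0.002 ] 0.0567 [ 0.16  0.78 -2.46] [0.015 0.009 0.035]
d 45.26 [ 0.5166 -0.2891  0.0011] 0.057 [ 0.86  0.33 -1.98] [-0.03  -0.074  0.02 ]
d 45.51 [ 0.5168 -0.289   0.0009] 0.0567 [-4.83  4.19 17.18] [1.105 1.118 0.188]
contact
```

View pics/p1z.png

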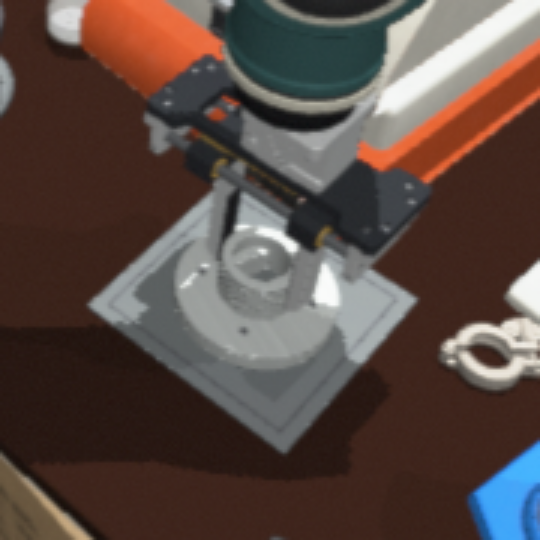

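```bash
python3 - <<'E'
from h import *
M=np.array([.5165,-.289])
arm.move_straight((*M,.0007),rate=.03); st('relax')
arm.move_gripper(.094); st('rel')
arm.move_straight((*M,.06),rate=.08); arm.move_straight((*M,.2),rate=.15)
arm.move_straight((.40,-.12,.3),rate=.25); st('away')
snap('scene','e1.png');snap('top','e1t.png');snap('wrist','e1w.png')
E
```

```text
relax 45.81 [ 0.5166 -0.2891  0.001 ] 0.0562 [-1.62  0.75  6.5 ] [0.42  0.337 0.052]
rel 46.55 [ 0.5165 -0.289   0.0007] 0.0937 [ 0.76 -0.26  0.25] [ 0.     0.036 -0.024]
away 49.61 [ 0.4    -0.1206  0.2995] 0.0941 [-0.97 -1.03  0.86] [ 0.008  0.04  -0.027]
```

View pics/e1.png

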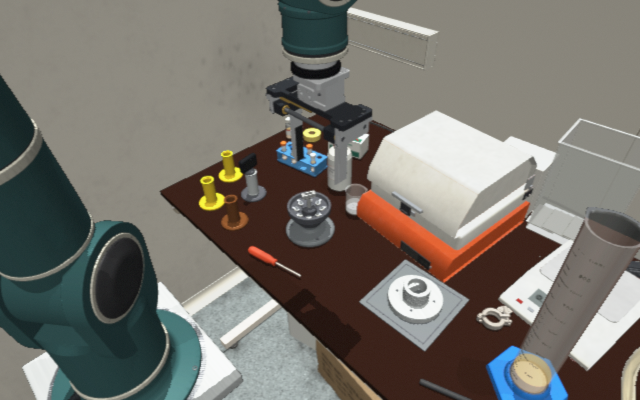

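View pics/e1t.png

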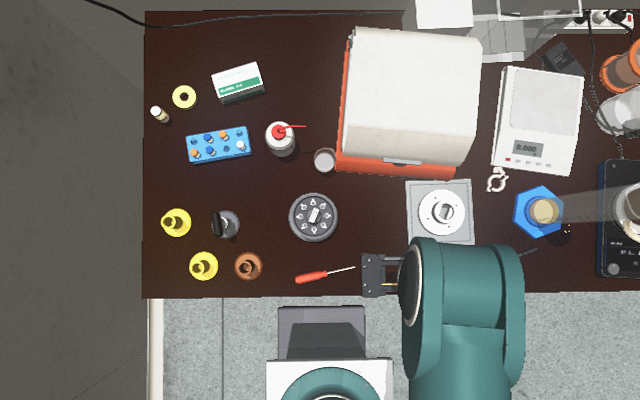

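View pics/e1w.png

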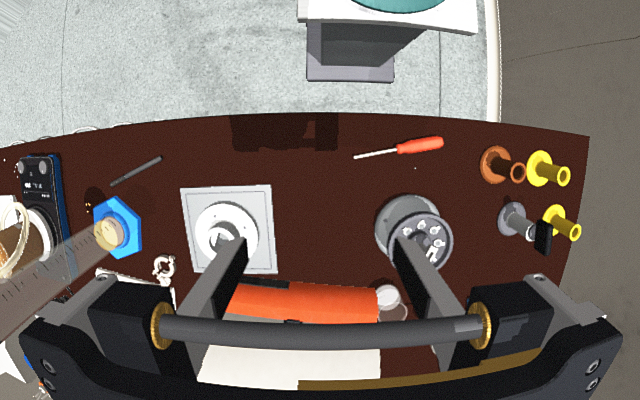

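```bash
python3 - <<'E'
from h import *
T=load('e1t');g=cv2.cvtColor(T['frame'],cv2.COLOR_RGB2GRAY);m=cv2.inRange(g[150:236,380:480],228,255)
m=cv2.morphologyEx(m,cv2.MORPH_OPEN,np.ones((5,5)))
cs,_=cv2.findContours(m,cv2.RETR_EXTERNAL,cv2.CHAIN_APPROX_NONE);c=max(cs,key=cv2.contourArea);e=cv2.fitEllipse(cv2.convexHull(c));print(e,'lid',onz(T,e[0][0]+380,e[0][1]+150,.019))
# unchanged bystanders
a=load('top0')['frame'].astype(int);d=np.abs(a-T['frame']).max(2)
print('rack/bottle/beaker diff',[(d[y0:y1,x0:x1]>40).sum() for x0,y0,x1,y1 in((180,120,255,168),(260,115,308,160),(310,145,336,175))])
S0=load('scene0')['frame'].astype(int);S1=load('e1')['frame'];d=np.abs(S0-S1).max(2);print('screwdriver',(d[240:280,240:305]>40).sum(),'stand',(d[222:250,285:335]>40).sum())
arm.job_done(); print(arm.get_obs()['t'])
E
```

```text
((61.68980407714844, 61.8188591003418), (45.090145111083984, 45.836090087890625), 128.526611328125) lid [ 0.51728368 -0.28870861  0.019     ]
rack/bottle/beaker diff [np.int64(0), np.int64(0), np.int64(0)]
screwdriver 0 stand 62
the job is handed in; nothing more can be done
the job is handed in; nothing more can be done
```

I carried out the whole job in order and handed it in at about 50 s on the robot's clock; no verdict was reported.

**What I did**
- **Key and lock:** I took the key from the grey socket and put its blade into the lock bar's recess with no contact force. I turned the bar about 81° counter-clockwise; the wrist view then showed it in line with the lid's slot to about 1°. I never felt the hard stop.
- **Hanging the key back:** The key went back into its socket, with its bolster touching the rim at the expected height. Both cameras show it upright.
- **Lid:** I lifted it straight up at a steady pull of about 3 N, close to its own weight, so the rotor stayed on its seat. I lowered it onto the mat until contact, eased off and released.

**Last checks**
- **Lid position:** The lid lies flat and right way up at (0.517, -0.289), within 1 mm of the mat centre I aimed at. A later wrist-only estimate put the mat centre about 2 mm away from that.
- **Bystanders:** The rack, bottle, beaker and screwdriver show no pixel change. The stand region differs by 62 pixels, which I put down to the removed lid and its shadow but did not check further.

**What failed or disagreed**
- **First lid grasp missed:** The fingers shut to 0 mm above the collar because the real fingertips sit about 26 mm short of the reported TCP. The lid's marks had not moved (within 1 px), and a second grasp about 24 mm lower held.
- **Key grip:** With that offset, the key was held only by the upper part of its handle, but it did not slip.
- **Lid contact:** The last step down onto the mat, after contact, peaked at about 17 N; I eased it off before releasing.

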